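Load a swing-out centrifuge rotor from a mixed sample rack

ROBOT

A 7-joint arm with a two-finger parallel gripper is mounted at the origin on a cart in front of the work surface, level with it; the furniture and walls round the work are solid. World frame = base frame: x ahead of the robot, y to its left, z up, the work surface at z = 0. Lengths are in m, angles in rad, forces in N, time in s.
With the tool pointing down it reaches from about 0.4 to 0.85 m from the base axis. Payload 4.5 kg.
Tool frame: the origin (TCP) lies at the very end of the fingers, on their centre line; the grasp point (between the pads) lies 19 mm behind it (tcp_to_grasp is the z of the grasp point in the tool frame, in m); z points along the fingers, y is the line along which they close (so a half turn about z gives the same grasp; the last joint's range is limited). The gripper opens to 88 mm and grips with 3 to 60 N. Pads are 18 mm wide; open, the fingers measure 123 mm over their backs; the gripper's body (75 mm by 187 mm) begins 45 mm behind the grasp point.
Start: joints at [1.324, 0.689, -0.195, 1.565, 0.157, 0.902, -0.215], TCP at [0.173, -0.601, 0.239] pointing down, gripper open.
Joint ranges: [-3.01, 3.01], [-0.46, 2.08], [-1.47, 1.51], [0.13, 2.56], [-1, 4.14], [0.04, 2.09], [-2.66, 2.66]. Speed limits (rad/s): [2.57, 2.57, 3.14, 3.14, 3.14, 3.14, 3.14].

INTERFACE

Orientations are given as a unit quaternion [x, y, z, w].
In Python, from plant import * gives the robot as it stands. The module is installed in compiled form; this text tells all that it offers.
- The arm moves only by the shell command python3 -m jog 'ROWS' [OPENING] [FORCE]. ROWS is JSON, a list that holds one entry, the list of rows, each a list of 6 numbers: the shift along the tool's x, y, z in m, then the turn, a rotation vector about the tool's x, y, z in rad. In form: [[[dx, dy, dz, ax, ay, az], ...]]. A call has 1 to 12 rows; each row shifts and turns the commanded pose from where the row before left it, along the tool's axes as they then stand; what a row does not reach is not made up. A row lasts 1/8 s, in which the tool goes at most 62.5 mm and 10.7 degrees, less where a joint would pass 70% of its speed; a pose out of reach is approached as far as the arm can. A call with a gripper value outside its range is refused whole. OPENING is the finger opening in m, from 0 to 0.0881, set as the call begins (- or left out, the last holds). The fingers move at their own pace and stop on an object; FORCE is the grip in N (left out, the last holds). Time passes only in rows, so rows that do not move let the fingers close. It gives the time, the measured TCP pose, the force, the opening and the grip force at its end, in the units of the state.
- get_state(): the state, without advancing time (a new reading comes with each control period).
- snapshot(name): name is "side" or "top"; returns a dict with "frame" (400x640x3 uint8, red, green, blue), "mtx" (3x3 intrinsics, pixels), "D" ([k1, k2, p1, p2, k3] as OpenCV has them; the pictures are not rectified), "xyz" and "orientation" of the camera in the world. Camera axes: x right, y down, z forward; pixel columns grow to the right and rows downward; lengths in m; the calibration is good to about 2 mm. A picture is of the moment at which its call begins. There is no depth.
- finish_job(): hands the job in; it is judged then, once.
The state is a dict: "clock": time; "q": joint angles; "qd": joint speeds; "joint_torque": joint torques, N m; "tool_pos": TCP position; "eef_rot": TCP orientation; "contact_force": force on the tool from outside, world axes, zero at the start; "moment": the same for the moment, N m; "opening": opening from 0.0 (shut) to 1.0 (fully open); "finger_force": force on a finger pad.
Only numpy, scipy, OpenCV 4.12 (cv2) and the standard library are available. Lean on these libraries where they do the work, as an engineer would, in place of code of your own. Each camera call takes 0.05 s, during which the arm holds its last target. There are 200 camera calls.

TASK

Load the centrifuge rotor for a balanced run: take the samples from the mixed rack and stand the two wide containers in the two wide-bored buckets, opposite each other, and the two slim tubes in the two narrow-bored buckets, each set (not dropped) right down onto its bucket's floor. Keep every sample upright all the way. The squat pot has no partner to balance it, so leave it where it stands in the rack, and leave the tweezers alone.

Things in the scene. Friction and masses are not known exactly. Their poses are not given: they have to be found in the camera images.
- container_a: Wide screw-cap container: clear round body 28 mm across, paper label, amber contents, white ribbed cap 31 mm across; 90 mm tall, flat chamfered foot 18 mm across, about 45 g. Starts upright in a cell of the rack. Origin: centre of its underside, z up. Grip across the cap, 72 to 90 mm above the origin. Same as container_b.
- container_b: Wide screw-cap container: clear round body 28 mm across, paper label, amber contents, white ribbed cap 31 mm across; 90 mm tall, flat chamfered foot 18 mm across, about 45 g. Starts upright in a cell of the rack. Origin: centre of its underside, z up. Grip across the cap, 72 to 90 mm above the origin. Same as container_a.
- tube_a: Slim screw-cap tube: clear round body 15 mm across, paper label, amber contents, white ribbed cap 18 mm across; 84 mm tall, flat chamfered foot 12 mm across, about 20 g. Starts upright in a cell of the rack. Origin: centre of its underside, z up. Grip across the cap, 68 to 84 mm above the origin. Same as tube_b.
- tube_b: Slim screw-cap tube: clear round body 15 mm across, paper label, amber contents, white ribbed cap 18 mm across; 84 mm tall, flat chamfered foot 12 mm across, about 20 g. Starts upright in a cell of the rack. Origin: centre of its underside, z up. Grip across the cap, 68 to 84 mm above the origin. Same as tube_a.
- squat_pot: Squat pot, clear, with a broad white cap 40 mm across, only 52 mm tall, no partner; stays in its rack cell. Origin: centre of its underside, z up. The rack is a fixed grey grid of 3 x 5 cells at 38 mm spacing, 119 x 217 mm with its end lugs, 41 mm high, cell floors 8 mm above the table; its five samples stand at least 72 mm apart, centre to centre.
- wide_bucket_a: Rotor bucket with a white insert of wide bore for wide containers: 35 mm across, 44 mm at the mouth, 57 mm outside, black rubber floor; across the rotor from its twin wide_bucket_b. Origin: on its axis, at its pins, 33 mm above its floor, 12 mm below its rim; z up, x outward from the rotor's centre, y along the pins. If pushed it swings 0.17 rad at most about y; a light spring rights it.
- wide_bucket_b: Rotor bucket with a white insert of wide bore for wide containers: 35 mm across, 44 mm at the mouth, 57 mm outside, black rubber floor; across the rotor from its twin wide_bucket_a. Origin: on its axis, at its pins, 33 mm above its floor, 12 mm below its rim; z up, x outward from the rotor's centre, y along the pins. If pushed it swings 0.17 rad at most about y; a light spring rights it.
- slim_bucket_a: Rotor bucket with a white insert of narrow bore for slim tubes: 23 mm across, 32 mm at the mouth, 57 mm outside, black rubber floor; across the rotor from its twin slim_bucket_b. Origin: on its axis, at its pins, 33 mm above its floor, 12 mm below its rim; z up, x outward from the rotor's centre, y along the pins. If pushed it swings 0.17 rad at most about y; a light spring rights it.
- slim_bucket_b: Rotor bucket with a white insert of narrow bore for slim tubes: 23 mm across, 32 mm at the mouth, 57 mm outside, black rubber floor; across the rotor from its twin slim_bucket_a. Origin: on its axis, at its pins, 33 mm above its floor, 12 mm below its rim; z up, x outward from the rotor's centre, y along the pins. If pushed it swings 0.17 rad at most about y; a light spring rights it.
- tweezers: Steel tweezers, 17 x 124 x 8 mm, lying loose in front of the work along world x; a bystander. Origin: centre of its underside. The rotor between the buckets: a fixed aluminium cross on a black stand, buckets at 90 degrees on a 78 mm radius, floors 13 mm, rims 58 mm, arms 56 mm, centre nut (24 mm across) 74 mm above the table.
There are look-alikes about, which are no part of the job. What is shaped like the container_a but green or purple is not meant.

How it is judged:
By the outcome, as a careful person would: the job done as asked, in the order asked, and still so for the second after the job is handed in, with the robot touching nothing.
It also fails if it takes over 106 s, if anything falls off the work surface, if the arm or the gripper's body presses on something with over 40 N, if the wrist force passes 120 N, or if a joint passes its speed limit or range.

## Working session

There is one attempt and no reset: what is moved stays moved. The work goes in short steps, Python scripts to look and compute and a shell command to move; the robot and the scene stay as the last step left them, time stands still between calls to the robot, and variables do not carry over. Pictures are saved under pics/ and viewed, at most 14 in all, crops included, and the job is handed in when it is done.

```bash
mkdir -p pics; python3 - <<'E'
from plant import *
import cv2,numpy as np
s=get_state();print(s)
for n in("side","top"):
    p=snapshot(n);cv2.imwrite(f"pics/{n}0.png",p["frame"][:,:,::-1]);print(n,p["mtx"],p["D"],p["xyz"],p["orientation"])
E
```

```text
{'clock': 0.0, 'q': array([ 1.32379711,  0.68996787, -0.19448238,  1.56631162,  0.15725442,
        0.90247002, -0.21511267]), 'qd': array([-0.00137096, -0.00094438, -0.00090179,  0.00040309,  0.00036632,
       -0.00146684, -0.00085783]), 'joint_torque': array([-1.90062792e-04, -5.27554572e+01, -1.26685593e+00, -1.53426629e+01,
       -5.26267604e-02,  6.61178885e-03,  1.66918467e-04]), 'tool_pos': array([ 0.17298263, -0.59995156,  0.23792789]), 'eef_rot': array([ 9.90158711e-01,  1.39946208e-01, -1.78177694e-04, -8.68454033e-04]), 'contact_force': array([ 0.10910575, -0.52007055, -0.26845051]), 'moment': array([-0.00267683, -0.00466675, -0.02183805]), 'finger_force': 0.0, 'opening': 1.0016291094249434}
side [[376.53936388   0.         318.23461424]
 [  0.         376.53936388 203.70429559]
 [  0.           0.           1.        ]] [-0.01281528  0.          0.          0.          0.        ] [ 0.36715205 -0.79219421  0.37796711] [ 0.82240093 -0.0672541   0.0547928  -0.56225559]
top [[454.23123273   0.         315.66803974]
 [  0.         454.23123273 201.0117081 ]
 [  0.           0.           1.        ]] [-0.08812547  0.          0.          0.          0.        ] [0.46338335 0.00490824 1.05296838] [ 0.7130291  -0.70077764  0.0089709  -0.02048727]
```

View pics/side0.png

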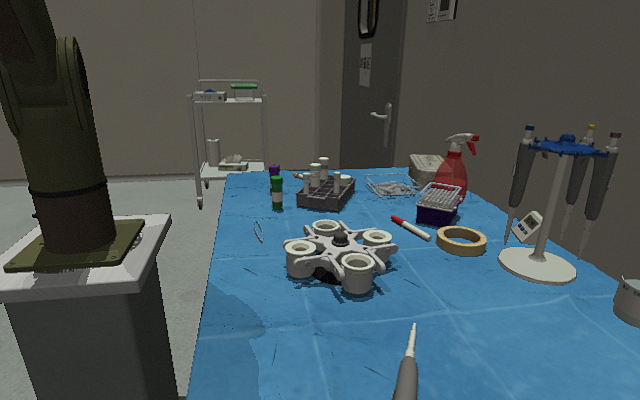

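View pics/top0.png

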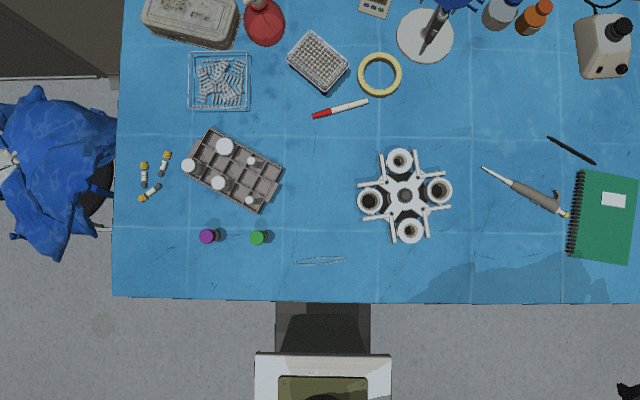

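```bash
cat > h.py <<'E'
from plant import *
import cv2,numpy as np
from scipy.spatial.transform import Rotation as R
def ray(p,uv):
    n=cv2.undistortPoints(np.float64([[uv]]),p["mtx"],p["D"])[0,0]
    return R.from_quat(p["orientation"]).apply([n[0],n[1],1])
def cast(p,uv,z):
    d=ray(p,uv);return np.array(p["xyz"])+d*(z-p["xyz"][2])/d[2]
def proj(p,X):
    r=R.from_quat(p["orientation"]).inv()
    return cv2.projectPoints(np.float64([X]),r.as_rotvec(),r.apply(-np.array(p["xyz"])),p["mtx"],p["D"])[0][0,0]
def blob(p,win,lo=185,sat=40):
    x,y,w,h=win;f=p["frame"][y:y+h,x:x+w].astype(int)
    m=((f.min(2)>lo)&(f.max(2)-f.min(2)<sat)).astype(np.uint8)
    n,l,s,c=cv2.connectedComponentsWithStats(m)
    return [(c[i][0]+x,c[i][1]+y,s[i][4],s[i][2],s[i][3]) for i in range(1,n) if s[i][4]>15]
E
python3 - <<'E'
from h import *
p=snapshot("top");f=p["frame"][:,:,::-1]
a=cv2.resize(f[120:250,170:300],None,fx=4.4,fy=4.4,interpolation=cv2.INTER_CUBIC)[:, :400*2]
b=cv2.resize(f[140:250,350:460],None,fx=4.4,fy=4.4,interpolation=cv2.INTER_CUBIC)
a=cv2.resize(a,(400,400));b=cv2.resize(b,(400,400));cv2.imwrite("pics/c1.png",np.hstack([a,b]))
for r in blob(p,(175,125,120,95)): print("rack",np.round(r,1),"z98",cast(p,r[:2],.098).round(4),"z92",cast(p,r[:2],.092).round(4),"z60",cast(p,r[:2],.06).round(4),"scale mm/px",(1.053-.098)/454*1000)
for r in blob(p,(350,140,110,110),150): print("rot",np.round(r,1),cast(p,r[:2],.058).round(4))
E
```

```text
rot [399.1 160.5 352.   27.   26. ] [ 0.5971 -0.1608  0.058 ]
rot [ 408.1  194.8 1883.    94.    93. ] [ 0.5218 -0.1811  0.058 ]
rot [369.4 200.4 218.   26.   28. ] [ 0.5081 -0.0962  0.058 ]
rot [410.  230.1 354.   27.   25. ] [ 0.4445 -0.1861  0.058 ]
```

View pics/c1.png

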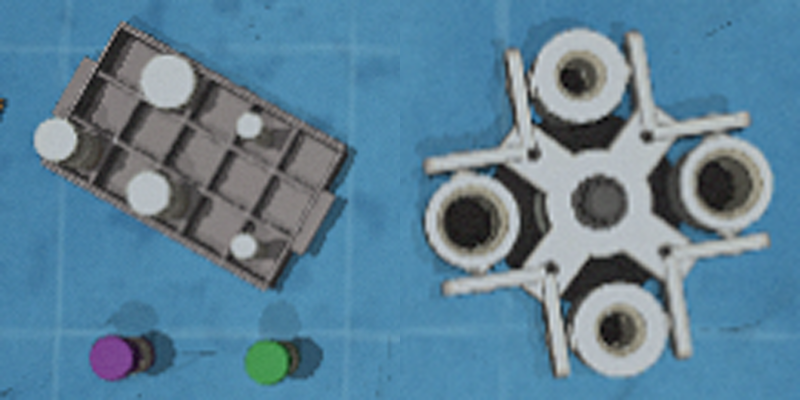

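Picture (full-image pixels): in the rack, white caps at (225,146) broad = squat pot; (188,165) and (218,183) wide containers; (251,160) and (249,199) slim tubes. Look-alikes outside it: purple (208,236), green (258,237). Wide-bored buckets at (370,201) and (439,190); narrow at (400,160) and (410,230).

```bash
python3 - <<'E'
from h import *
from scipy.optimize import least_squares
p=snapshot("top")
for nm,u,z in(("pot",(225,146),.060),("cA",(188,165),.098),("cB",(218,183),.098),("tA",(251,160),.092),("tB",(249,199),.092)):
    f=p["frame"];x,y=u;w=12
    g=cv2.resize(f[y-w:y+w+1,x-w:x+w+1].min(2),None,fx=4,fy=4,interpolation=cv2.INTER_LINEAR)
    c=g[4*w-4:4*w+8,4*w-4:4*w+8].mean(); th=c-35
    n,l,s,ce=cv2.connectedComponentsWithStats((g>th).astype(np.uint8));i=l[4*w+2,4*w+2]
    uv=(ce[i]+.5)/4-.5+[x-w,y-w]
    k=(1.053-z)/454*1e3
    print(nm,c.round(),uv.round(1),"diam mm",(2*np.sqrt(s[i][4]/16/np.pi)*k).round(1),cast(p,uv,z).round(4))
B=[]
g=p["frame"].min(2)
for u in((370,201),(400,160),(439,189),(410,230)):
    x,y=u;w=20
    G=cv2.GaussianBlur(cv2.resize(g[y-w:y+w+1,x-w:x+w+1],None,fx=6,fy=6,interpolation=cv2.INTER_CUBIC),(0,0),3)
    h=cv2.HoughCircles(G,cv2.HOUGH_GRADIENT,1,60,param1=80,param2=10,minRadius=66,maxRadius=90)
    if h is None: print("none");continue
    uv=(h[0,0,:2]+.5)/6-.5+[x-w,y-w];X=cast(p,uv,.058);B.append(X[:2]);print(u,uv.round(1),"diam",2*h[0,0,2]/6*(.995/454*1e3),X.round(4))
B=np.array(B)
r=least_squares(lambda v:(np.array([[v[0]+.078*np.cos(v[2]+a),v[1]+.078*np.sin(v[2]+a)] for a in(np.pi/2,0,-np.pi/2,-np.pi)])-B).ravel(),[.52,-.17,0])
print(r.x,r.fun.reshape(-1,2).round(4))
v=r.x
for a in(np.pi/2,0,-np.pi/2,-np.pi):print(v[0]+.078*np.cos(v[2]+a),v[1]+.078*np.sin(v[2]+a))
E
```

```text
pot 182.0 [223.7 145.9] diam mm 38.0 [0.6235 0.2275 0.06  ]
cA 183.0 [187.5 164.8] diam mm 28.4 [0.5758 0.2961 0.098 ]
cB 183.0 [217.5 182.2] diam mm 29.2 [0.5394 0.2301 0.098 ]
tA 182.0 [250.4 160.2] diam mm 17.0 [0.5882 0.1619 0.092 ]
tB 183.0 [248.6 199.5] diam mm 16.6 [0.5042 0.1637 0.092 ]
(370, 201) [369.3 200.3] diam 57.493755 [ 0.5082 -0.0961  0.058 ]
(400, 160) [399.2 160.2] diam 56.69016 [ 0.5979 -0.1608  0.058 ]
(439, 189) [439.2 190.2] diam 56.03267 [ 0.5332 -0.2498  0.058 ]
(410, 230) [410.  230.3] diam 56.25183 [ 0.444  -0.1861  0.058 ]
[ 0.52082976 -0.1732044   0.16203152] [[ 0.     -0.0001]
 [-0.0001  0.0002]
 [ 0.0002 -0.0004]
 [-0.0002  0.0003]]
0.5082465273351751 -0.09622608098178005
0.5978080804393852 -0.16062117555863248
0.5334129858625327 -0.2501827286628425
0.4438514327583227 -0.18578763408599008
```

```bash
python3 -m jog '[[[0,0,0,0,0,0.14],[0,0,0,0,0,0.141],[0.04,-0.03,0,0,0,0],[0.05,-0.03,0,0,0,0],[0.05,-0.03,0,0,0,0],[0.05,-0.03,0,0,0,0],[0.05,-0.04,0,0,0,0],[0.04,-0.04,0,0,0,0],[0.04,-0.04,0,0,0,0],[0.02,-0.05,0,0,0,0],[0,-0.05,0,0,0,0],[0,0,0,0,0,0]]]' 0.05 20; python3 -c "
from plant import *;s=get_state();print(s['q'].round(2),s['tool_pos'],s['eef_rot'])"
```

```text
clock: 1.7
tool_pos: [0.5131, -0.2559, 0.2386]
eef_rot: [1.0, 0.004, -0.0, -0.002]
contact_force: [-0.1, -1.2, 0.8]
opening: 0.568
finger_force: 0.0
[ 0.42  0.62 -0.06  1.73  0.05  0.8  -1.23] [ 0.51306989 -0.25589152  0.23858177] [ 9.99990121e-01  4.06832448e-03 -2.60073502e-04 -1.77175834e-03]
```

```bash
python3 -m jog '[[[0.006,-0.048,0,0,0,0.008],[0.005,-0.048,0,0,0,0],[0.005,-0.049,0,0,0,0],[0.005,-0.049,0,0,0,0],[0.005,-0.049,0,0,0,0],[0,-0.049,0,0,0,0],[0,-0.049,0,0,0,0],[0,-0.049,0,0,0,0],[0,-0.048,0,0,0,0],[0,-0.048,0,0,0,0],[0,0,0,0,0,0],[0,0,0,0,0,0]]]'; python3 -c "
from plant import *;s=get_state();print(s['q'].round(2),s['tool_pos'],s['eef_rot'])"
```

```text
clock: 3.2
tool_pos: [0.5422, 0.2225, 0.2385]
eef_rot: [1.0, -0.005, 0.0, 0.001]
contact_force: [0.7, -0.5, 0.5]
opening: 0.567
finger_force: 0.0
[-0.47  0.63  0.01  1.69 -0.    0.82 -2.05] [0.54220913 0.22248804 0.23847847] [ 9.99987568e-01 -4.90877646e-03  3.03019957e-05  8.75959372e-04]
```

```bash
python3 -m jog '[[[-0.003,-0.0075,0.02,0,0,0],[0,0,0.03,0,0,0],[0,0,0.03,0,0,0],[0,0,0.02,0,0,0],[0,0,0.01,0,0,0],[0,0,0,0,0,0],[0,0,0,0,0,0]]]'; python3 - <<'E'
from h import *
t=snapshot("top")["frame"][110:260,150:310,::-1];s=snapshot("side")["frame"][130:230,260:400,::-1]
cv2.imwrite("pics/c2.png",np.hstack([cv2.resize(t,(400,375)),cv2.resize(s,(400,375))]))
E
```

```text
clock: 4.08
tool_pos: [0.5395, 0.2315, 0.1296]
eef_rot: [1.0, -0.004, 0.001, -0.0]
contact_force: [0.8, 0.3, 0.6]
opening: 0.564
finger_force: 0.0
```

View pics/c2.png

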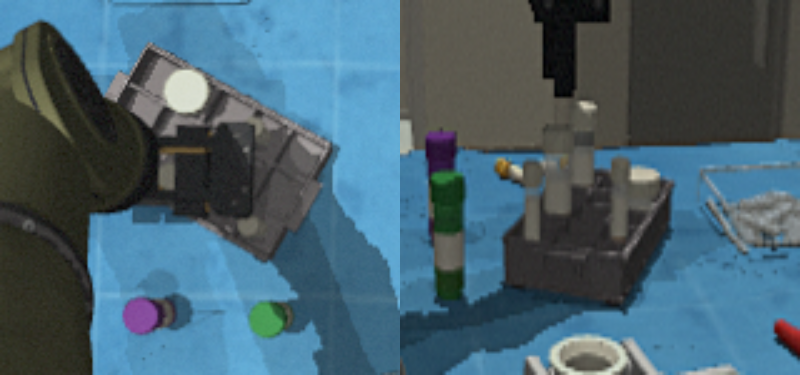

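The side view shows the fingers (563,90 in the crop) centred over container cB (560,165). The top view agrees, with the pot at (185,90) clear.

```bash
python3 -m jog '[[[0,0.001,0.02,0,0,0],[0,0,0.02,0,0,0],[0,0,0.013,0,0,0],[0,0,0.006,0,0,0],[0,0,0,0,0,0],[0,0,0,0,0,0]]]' && python3 -m jog '[[[0,0,0,0,0,0],[0,0,0,0,0,0],[0,0,0,0,0,0],[0,0,0,0,0,0]]]' 0.02 20
```

```text
clock: 4.92
tool_pos: [0.5392, 0.2309, 0.0703]
eef_rot: [1.0, -0.004, 0.001, -0.0]
contact_force: [0.4, -0.0, -0.4]
opening: 0.564
finger_force: 0.0
clock: 5.42
tool_pos: [0.539, 0.2308, 0.07]
eef_rot: [1.0, -0.004, 0.0, -0.0]
contact_force: [0.0, -0.5, 2.6]
opening: 0.341
finger_force: 20.0
```

```bash
python3 -m jog '[[[0,0,-0.01,0,0,0],[0,0,-0.02,0,0,0],[0,0,-0.03,0,0,0],[0,0,-0.03,0,0,0],[0,0,-0.03,0,0,0],[0,0,0,0,0,0]]]' && python3 -m jog '[[[-0.003,0.02,0,0,0,0],[-0.003,0.035,0,0,0,0],[-0.003,0.035,0,0,0,0],[-0.003,0.035,0,0,0,0],[-0.003,0.035,0,0,0,0],[-0.003,0.035,0,0,0,0],[-0.003,0.035,0,0,0,0],[-0.003,0.035,0,0,0,0],[-0.003,0.03,0,0,0,0],[-0.003,0.02,0,0,0,0],[-0.001,0.011,0,0,0,0],[0,0,0,0,0,0]]]' && python3 -m jog '[[[0,0,0,0,0,0],[0,0,0,0,0,0]]]'; python3 - <<'E'
from h import *
t=snapshot("top")["frame"][120:270,330:490,::-1];s=snapshot("side")["frame"][150:310,260:420,::-1]
cv2.imwrite("pics/c3.png",np.hstack([cv2.resize(t,(400,375)),cv2.resize(s,(400,400))[:375]]))
E
```

```text
clock: 6.18
tool_pos: [0.5402, 0.2314, 0.1922]
eef_rot: [1.0, -0.004, 0.002, -0.001]
contact_force: [0.8, 0.5, -1.3]
opening: 0.337
finger_force: 20.0
clock: 7.68
tool_pos: [0.5041, -0.096, 0.1891]
eef_rot: [1.0, -0.005, -0.001, 0.0]
contact_force: [-0.1, 0.5, -0.1]
opening: 0.34
finger_force: 20.0
clock: 7.92
tool_pos: [0.5052, -0.0939, 0.1896]
eef_rot: [1.0, -0.003, -0.0, -0.0]
contact_force: [0.5, -0.1, -0.5]
opening: 0.339
finger_force: 20.0
```

View pics/c3.png

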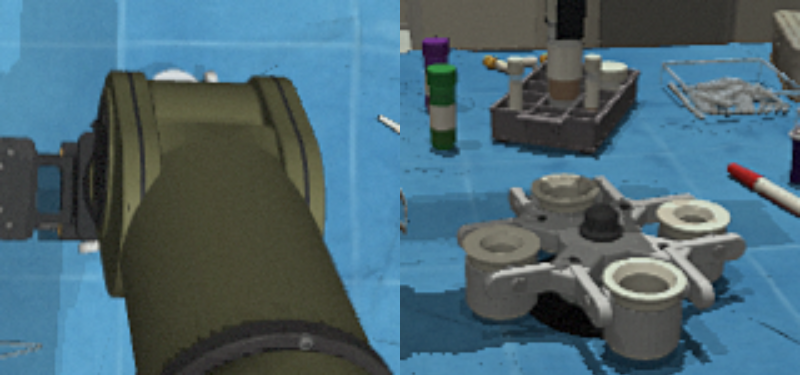

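Held upright over the rotor, with the container at (565,60) in the side crop. The arm hides the rotor in the top view, so I'll check alignment with an overlay on the side view.

```bash
cat >> h.py <<'E'
BK={'wl':(.5082,-.0962),'nt':(.5978,-.1606),'wr':(.5334,-.2502),'nb':(.4439,-.1858)}
def over(name,h=.062,r=.014,x0=270,y0=120,keys=BK):
    p=snapshot("side");S=np.mean([get_state()["tool_pos"] for _ in range(1)],0)
    f=cv2.resize(p["frame"][y0:y0+150,x0:x0+200,::-1],None,fx=4,fy=4,interpolation=cv2.INTER_CUBIC)
    def ring(c,z,rad,col):
        P=np.array([proj(p,[c[0]+rad*np.cos(a),c[1]+rad*np.sin(a),z]) for a in np.linspace(0,6.3,40)])
        cv2.polylines(f,[((P-[x0,y0]+.5)*4).astype(np.int32)],True,col,1)
    for k in keys: ring(BK[k],.058,.0285,(0,0,255))
    ring(S[:2],S[2]-h+.02,r,(0,255,0));ring(S[:2],S[2]-h+.028+.06,r+.0015,(0,255,0))
    cv2.imwrite("pics/"+name,f);print(S)
E
python3 -c "
from h import *
over('c4.png')"
```

```text
[ 0.50520467 -0.09432479  0.18975316]
```

View pics/c4.png

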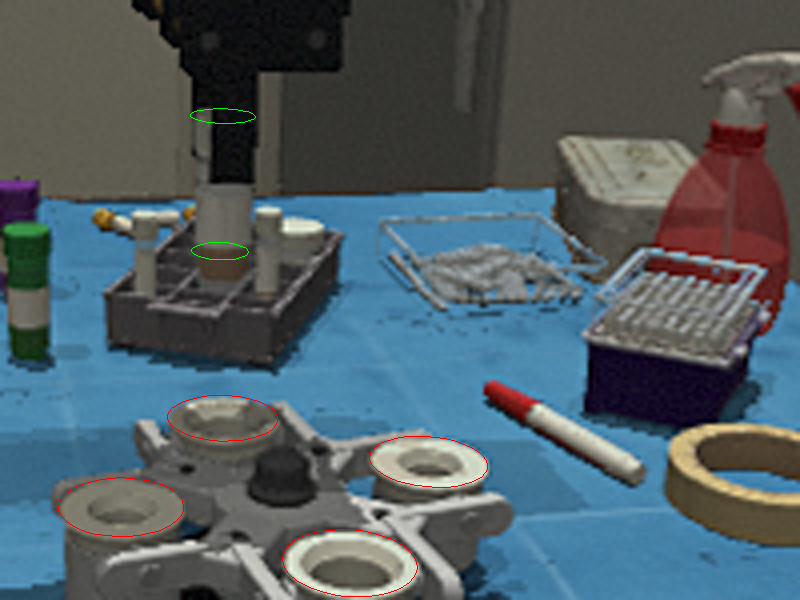

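The red rims match the images of the buckets. The green rings lie within about 1 mm of the held container (223,230). Correcting and going to just above the mouth.

```bash
python3 -m jog '[[[0.0025,0.002,0.01,0,0,0],[0,0,0.02,0,0,0],[0,0,0.02,0,0,0],[0,0,0.01,0,0,0],[0,0,0,0,0,0],[0,0,0,0,0,0],[0,0,0,0,0,0]]]'; python3 -c "
from h import *
over('c5.png',keys=['wl'])"
```

```text
clock: 8.95
tool_pos: [0.5081, -0.0971, 0.1303]
eef_rot: [1.0, -0.004, 0.001, 0.0]
contact_force: [0.4, -0.4, -0.7]
opening: 0.337
finger_force: 20.0
[ 0.50791989 -0.09708034  0.13026179]
```

View pics/c5.png

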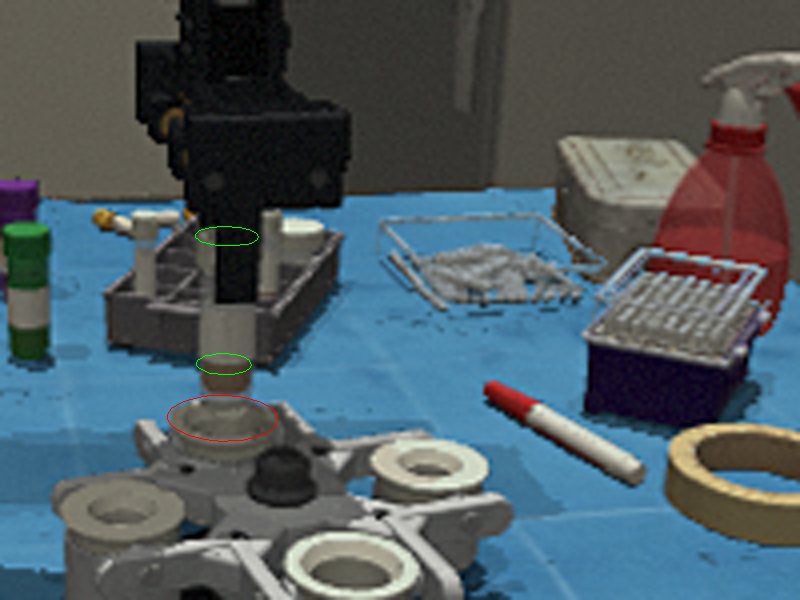

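Container at (227,345), about 1.5 mm to the right of the bucket axis. Nudging it and descending into the bore.

```bash
python3 -m jog '[[[-0.0015,-0.001,0,0,0,0],[0,0,0,0,0,0],[0,0,0.008,0,0,0],[0,0,0.008,0,0,0],[0,0,0.008,0,0,0],[0,0,0.008,0,0,0],[0,0,0.008,0,0,0],[0,0,0.006,0,0,0],[0,0,0.003,0,0,0],[0,0,0,0,0,0],[0,0,0,0,0,0]]]'
```

```text
clock: 10.38
tool_pos: [0.5062, -0.096, 0.0809]
eef_rot: [1.0, -0.004, 0.0, 0.0]
contact_force: [-0.2, -0.6, -0.6]
opening: 0.345
finger_force: 20.0
```

No contact yet. I'll take the last 6 mm in small steps, watching the force.

```bash
python3 -m jog '[[[0.0005,0,0.002,0,0,0],[0,0,0.0015,0,0,0],[0,0,0.001,0,0,0],[0,0,0,0,0,0],[0,0,0,0,0,0]]]'; python3 -m jog '[[[0,0,0.001,0,0,0],[0,0,0,0,0,0],[0,0,0,0,0,0]]]';  python3 -m jog '[[[0,0,0.0007,0,0,0],[0,0,0,0,0,0],[0,0,0,0,0,0]]]'
```

```text
clock: 11.0
tool_pos: [0.5066, -0.096, 0.0762]
eef_rot: [1.0, -0.004, 0.0, 0.0]
contact_force: [0.3, 0.2, -0.2]
opening: 0.34
finger_force: 20.0
clock: 11.38
tool_pos: [0.5066, -0.096, 0.0752]
eef_rot: [1.0, -0.004, 0.0, 0.0]
contact_force: [1.2, 0.3, -0.9]
opening: 0.341
finger_force: 20.0
clock: 11.75
tool_pos: [0.5069, -0.0961, 0.0748]
eef_rot: [1.0, -0.004, 0.0, 0.0]
contact_force: [-0.1, 0.4, 5.6]
opening: 0.34
finger_force: 20.0
```

```bash
python3 -m jog '[[[0,0,0,0,0,0],[0,0,0,0,0,0],[0,0,-0.01,0,0,0],[0,0,-0.02,0,0,0],[0,0,-0.03,0,0,0],[0,0,-0.03,0,0,0],[0,0,-0.025,0,0,0]]]' 0.05 && python3 -m jog '[[[0.005,-0.02,0,0,0,0],[0.007,-0.04,0,0,0,0],[0.007,-0.04,0,0,0,0],[0.007,-0.04,0,0,0,0],[0.007,-0.04,0,0,0,0],[0.007,-0.04,0,0,0,0],[0.007,-0.04,0,0,0,0],[0.007,-0.04,0,0,0,0],[0.007,-0.04,0,0,0,0],[0.005,-0.035,0,0,0,0],[0.003,-0.017,0,0,0,0],[0,0,0,0,0,0]]]' && python3 -m jog '[[[0,0,0,0,0,0],[0,0,0,0,0,0]]]'
python3 - <<'E'
from h import *
p=snapshot("side");t=snapshot("top")
cv2.imwrite("pics/c6.png",np.hstack([cv2.resize(t["frame"][130:260,340:470,::-1],(400,400)),cv2.resize(p["frame"][190:300,270:410,::-1],(400,400))]))
E
```

```text
clock: 12.62
tool_pos: [0.5066, -0.096, 0.1912]
eef_rot: [1.0, -0.004, 0.001, 0.0]
contact_force: [0.6, 0.6, 0.0]
opening: 0.566
finger_force: 0.0
clock: 14.12
tool_pos: [0.5784, 0.2961, 0.1895]
eef_rot: [1.0, -0.003, -0.0, -0.0]
contact_force: [-0.3, -0.5, -0.5]
opening: 0.571
finger_force: 0.0
clock: 14.38
tool_pos: [0.5791, 0.2933, 0.1896]
eef_rot: [1.0, -0.005, -0.0, 0.001]
contact_force: [-0.6, -0.3, -0.8]
opening: 0.57
finger_force: 0.0
```

View pics/c6.png

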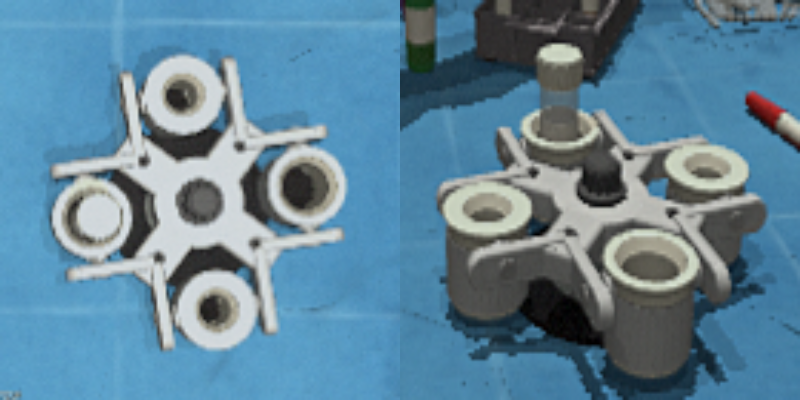

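Container 1 stands upright in the left wide bucket (97,215 in the top crop; 560,100 in the side crop). On to container cA.

```bash
python3 -m jog '[[[-0.003,-0.003,0.01,0,0,0],[0,0,0.03,0,0,0],[0,0,0.03,0,0,0],[0,0,0.02,0,0,0],[0,0,0.015,0,0,0],[0,0,0.01,0,0,0],[0,0,0.005,0,0,0],[0,0,0,0,0,0],[0,0,0,0,0,0]]]' && python3 -m jog '[[[0,0,0,0,0,0],[0,0,0,0,0,0],[0,0,0,0,0,0],[0,0,0,0,0,0]]]' 0.02 20 && python3 -m jog '[[[0,0,-0.01,0,0,0],[0,0,-0.02,0,0,0],[0,0,-0.03,0,0,0],[0,0,-0.03,0,0,0],[0,0,-0.03,0,0,0],[0,0,0,0,0,0],[0,0,0,0,0,0]]]'
```

```text
clock: 15.6
tool_pos: [0.5763, 0.2987, 0.0702]
eef_rot: [1.0, -0.004, 0.001, -0.0]
contact_force: [-0.2, -0.4, 0.0]
opening: 0.567
finger_force: 0.0
clock: 16.1
tool_pos: [0.576, 0.2985, 0.0697]
eef_rot: [1.0, -0.004, 0.0, -0.0]
contact_force: [-0.1, -0.4, 1.2]
opening: 0.34
finger_force: 20.0
clock: 16.98
tool_pos: [0.5753, 0.2983, 0.1894]
eef_rot: [1.0, -0.004, -0.0, 0.0]
contact_force: [-0.6, -0.1, -1.4]
opening: 0.342
finger_force: 20.0
```

```bash
python3 -m jog '[[[-0.003,0.02,0,0,0,0],[-0.003,0.04,0,0,0,0],[-0.003,0.05,0,0,0,0],[-0.003,0.05,0,0,0,0],[-0.003,0.05,0,0,0,0],[-0.003,0.05,0,0,0,0],[-0.003,0.05,0,0,0,0],[-0.003,0.05,0,0,0,0],[-0.003,0.05,0,0,0,0],[-0.003,0.045,0,0,0,0],[-0.003,0.035,0,0,0,0],[-0.003,0.02,0,0,0,0]]]' && python3 -m jog '[[[-0.004,0.02,0,0,0,0],[-0.003,0.015,0,0,0,0],[-0.001,0.004,0,0,0,0],[0,0,0,0,0,0],[0,0,0,0,0,0],[0,0,0,0,0,0],[0,0,0,0,0,0]]]'
```

```text
clock: 18.48
tool_pos: [0.5343, -0.2132, 0.1884]
eef_rot: [1.0, -0.005, -0.001, 0.0]
contact_force: [-0.5, -0.1, -1.6]
opening: 0.342
finger_force: 20.0
clock: 19.35
tool_pos: [0.5275, -0.2497, 0.1896]
eef_rot: [1.0, -0.004, 0.0, -0.0]
contact_force: [-0.7, -0.1, 0.1]
opening: 0.341
finger_force: 20.0
```

```bash
python3 -m jog '[[[0.005,0,0.01,0,0,0],[0,0,0.02,0,0,0],[0,0,0.02,0,0,0],[0,0,0.01,0,0,0],[0,0,0,0,0,0],[0,0,0,0,0,0],[0,0,0,0,0,0]]]'; python3 -c "
from h import *
over('c7.png',keys=['wr'],y0=140,x0=260)"
```

```text
clock: 20.23
tool_pos: [0.5328, -0.2504, 0.1303]
eef_rot: [1.0, -0.004, 0.001, 0.0]
contact_force: [0.3, 0.4, -1.4]
opening: 0.339
finger_force: 20.0
[ 0.53270667 -0.25035123  0.13018773]
```

View pics/c7.png

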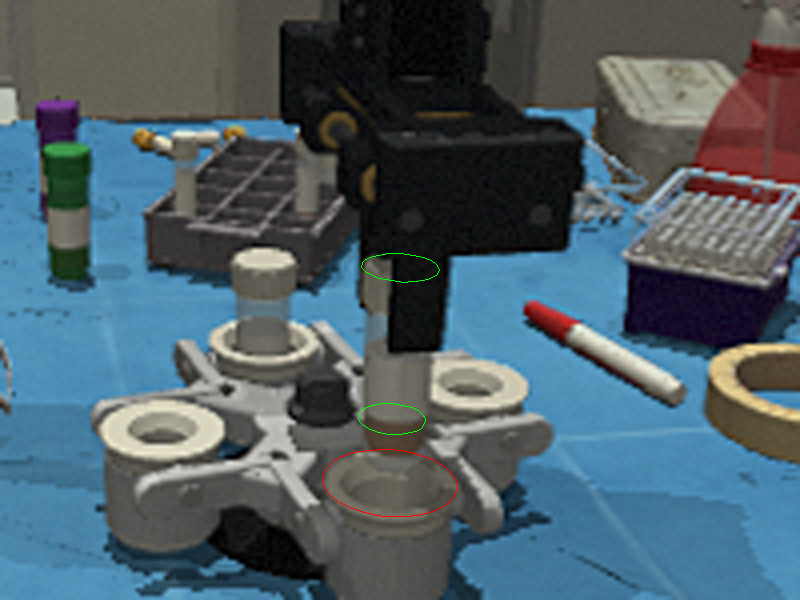

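The held container (396,390) is about 1 mm right of its predicted axis and over the near wide bucket. Shifting −1 mm and lowering.

```bash
python3 -m jog '[[[-0.001,0,0,0,0,0],[0,0,0.008,0,0,0],[0,0,0.01,0,0,0],[0,0,0.01,0,0,0],[0,0,0.01,0,0,0],[0,0,0.007,0,0,0],[0,0,0.004,0,0,0],[0,0,0.002,0,0,0],[0,0,0.001,0,0,0],[0,0,0,0,0,0],[0,0,0,0,0,0]]]'; python3 -m jog '[[[0,0,0.0015,0,0,0],[0,0,0.001,0,0,0],[0,0,0,0,0,0],[0,0,0,0,0,0]]]'
```

```text
clock: 21.65
tool_pos: [0.5315, -0.2502, 0.0777]
eef_rot: [1.0, -0.004, 0.0, 0.0]
contact_force: [-1.3, -0.5, -0.2]
opening: 0.34
finger_force: 20.0
clock: 22.15
tool_pos: [0.5313, -0.2501, 0.075]
eef_rot: [1.0, -0.004, -0.0, 0.0]
contact_force: [-0.4, -0.9, -0.7]
opening: 0.343
finger_force: 20.0
```

```bash
python3 -m jog '[[[0,0,0.0007,0,0,0],[0,0,0,0,0,0],[0,0,0,0,0,0]]]'
```

```text
clock: 22.52
tool_pos: [0.5316, -0.2504, 0.0746]
eef_rot: [1.0, -0.004, 0.0, 0.0]
contact_force: [0.4, -0.4, 3.0]
opening: 0.341
finger_force: 20.0
```

```bash
python3 -m jog '[[[0,0,0,0,0,0],[0,0,0,0,0,0],[0,0,-0.01,0,0,0],[0,0,-0.02,0,0,0],[0,0,-0.03,0,0,0],[0,0,-0.03,0,0,0],[0,0,-0.025,0,0,0]]]' 0.05 && python3 -m jog '[[[0.005,-0.02,0,0,0,0],[0.005,-0.04,0,0,0,0],[0.005,-0.045,0,0,0,0],[0.005,-0.045,0,0,0,0],[0.005,-0.045,0,0,0,0],[0.005,-0.045,0,0,0,0],[0.005,-0.045,0,0,0,0],[0.005,-0.045,0,0,0,0],[0.005,-0.04,0,0,0,0],[0.005,-0.03,0,0,0,0],[0.003,-0.012,0,0,0,0],[0,0,0,0,0,0]]]' 0.04 && python3 -m jog '[[[0,0,0,0,0,0],[0,0,0,0,0,0],[0,0,0,0,0,0]]]'
```

```text
clock: 23.4
tool_pos: [0.5315, -0.2502, 0.1912]
eef_rot: [1.0, -0.004, 0.001, 0.0]
contact_force: [-0.1, 0.3, -0.7]
opening: 0.57
finger_force: 0.0
clock: 24.9
tool_pos: [0.587, 0.1622, 0.1886]
eef_rot: [1.0, -0.003, -0.001, 0.0]
contact_force: [-0.1, -0.3, -0.7]
opening: 0.457
finger_force: 0.0
clock: 25.28
tool_pos: [0.5877, 0.1604, 0.1894]
eef_rot: [1.0, -0.005, 0.0, 0.0]
contact_force: [0.1, 0.1, -0.1]
opening: 0.454
finger_force: 0.0
```

```bash
python3 -m jog '[[[0.0005,-0.0015,0.01,0,0,0],[0,0,0.03,0,0,0],[0,0,0.03,0,0,0],[0,0,0.025,0,0,0],[0,0,0.015,0,0,0],[0,0,0.01,0,0,0],[0,0,0.005,0,0,0],[0,0,0,0,0,0],[0,0,0,0,0,0]]]' && python3 -m jog '[[[0,0,0,0,0,0],[0,0,0,0,0,0],[0,0,0,0,0,0],[0,0,0,0,0,0],[0,0,0,0,0,0]]]' 0.01 15 && python3 -m jog '[[[0,0,-0.01,0,0,0],[0,0,-0.02,0,0,0],[0,0,-0.03,0,0,0],[0,0,-0.03,0,0,0],[0,0,-0.035,0,0,0],[0,0,0,0,0,0],[0,0,0,0,0,0]]]'
python3 - <<'E'
from h import *
p=snapshot("side");t=snapshot("top")
cv2.imwrite("pics/c8.png",np.hstack([cv2.resize(t["frame"][130:260,340:470,::-1],(400,400)),cv2.resize(p["frame"][110:300,260:450,::-1],(400,400))]))
E
```

```text
clock: 26.4
tool_pos: [0.5887, 0.163, 0.065]
eef_rot: [1.0, -0.004, 0.001, -0.0]
contact_force: [-0.2, 0.3, -1.1]
opening: 0.454
finger_force: 0.0
clock: 27.02
tool_pos: [0.5883, 0.163, 0.0644]
eef_rot: [1.0, -0.004, 0.0, -0.0]
contact_force: [0.7, 0.8, 1.7]
opening: 0.188
finger_force: 15.0
clock: 27.9
tool_pos: [0.5876, 0.1628, 0.189]
eef_rot: [1.0, -0.004, -0.0, 0.0]
contact_force: [0.2, -0.2, -0.3]
opening: 0.195
finger_force: 15.0
```

View pics/c8.png

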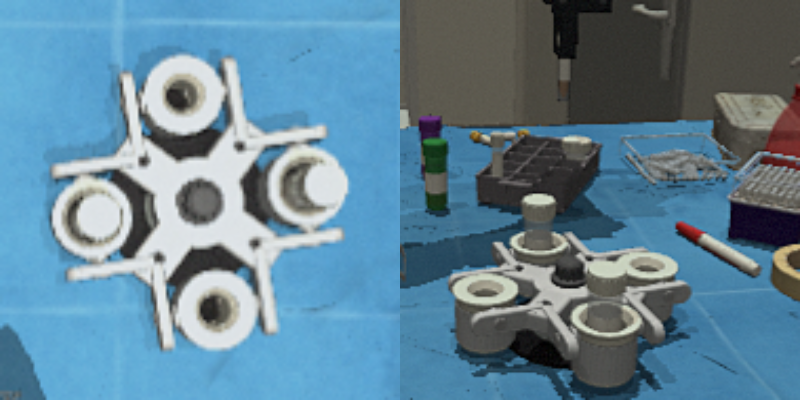

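Both containers stand upright in the wide buckets (97,215 and 323,185 in the top crop). The tube is held upright at (565,80). Taking it to the far narrow bucket.

```bash
python3 -m jog '[[[0.001,0.02,0,0,0,0],[0.001,0.035,0,0,0,0],[0.001,0.035,0,0,0,0],[0.001,0.035,0,0,0,0],[0.001,0.035,0,0,0,0],[0.001,0.035,0,0,0,0],[0.001,0.035,0,0,0,0],[0.001,0.035,0,0,0,0],[0.001,0.028,0,0,0,0],[0,0.02,0,0,0,0],[0,0.01,0,0,0,0],[0,0,0,0,0,0]]]' && python3 -m jog '[[[0,0,0.02,0,0,0],[0,0,0.02,0,0,0],[0,0,0.015,0,0,0],[0,0,0.005,0,0,0],[0,0,0,0,0,0],[0,0,0,0,0,0],[0,0,0,0,0,0]]]'
```

```text
clock: 29.5
tool_pos: [0.5943, -0.1605, 0.1891]
eef_rot: [1.0, -0.004, -0.0, -0.0]
contact_force: [0.0, 2.0, -0.5]
opening: 0.191
finger_force: 15.0
clock: 30.38
tool_pos: [0.595, -0.1603, 0.13]
eef_rot: [1.0, -0.004, 0.001, 0.0]
contact_force: [-0.6, 0.0, 0.2]
opening: 0.193
finger_force: 15.0
```

```bash
python3 -m jog '[[[0.002,0,0.005,0,0,0],[0,0,0,0,0,0],[0,0,0,0,0,0]]]'; python3 -c "
from h import *
over('c9.png',keys=['nt'],h=.057,r=.0075,x0=300)"
```

```text
clock: 30.75
tool_pos: [0.5965, -0.1602, 0.1242]
eef_rot: [1.0, -0.004, -0.0, 0.0]
contact_force: [-0.2, 0.1, -0.3]
opening: 0.19
finger_force: 15.0
[ 0.59651832 -0.16022248  0.12428049]
```

View pics/c9.png

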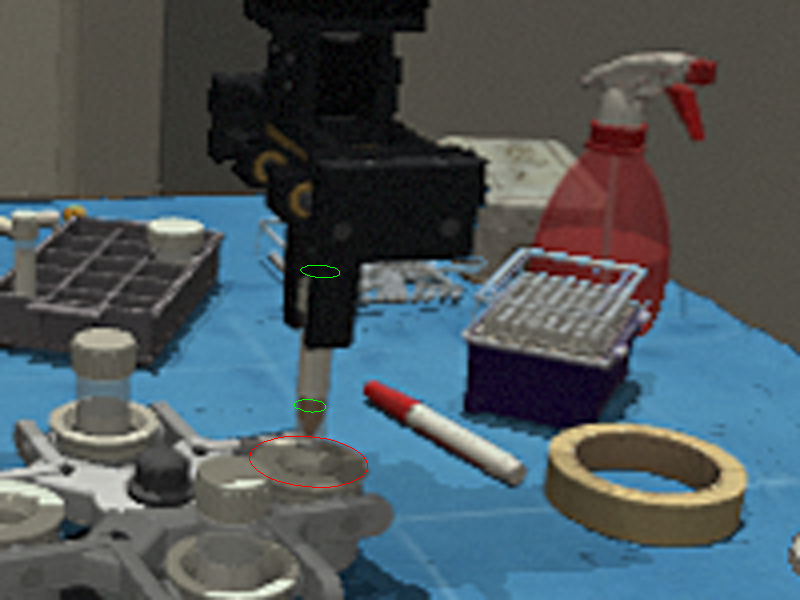

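Tube at (313,380) is above the far bucket's axis (308,462), within about 1 mm. Lowering.

```bash
python3 -m jog '[[[0,0,0.008,0,0,0],[0,0,0.01,0,0,0],[0,0,0.01,0,0,0],[0,0,0.01,0,0,0],[0,0,0.006,0,0,0],[0,0,0.004,0,0,0],[0,0,0.002,0,0,0],[0,0,0.001,0,0,0],[0,0,0,0,0,0],[0,0,0,0,0,0]]]'; python3 -m jog '[[[0,0,0.0015,0,0,0],[0,0,0.0008,0,0,0],[0,0,0,0,0,0],[0,0,0,0,0,0]]]'
```

```text
clock: 32.05
tool_pos: [0.5967, -0.1603, 0.0735]
eef_rot: [1.0, -0.004, 0.0, 0.0]
contact_force: [0.2, 1.0, -0.0]
opening: 0.194
finger_force: 15.0
clock: 32.55
tool_pos: [0.5966, -0.1602, 0.071]
eef_rot: [1.0, -0.004, 0.0, 0.0]
contact_force: [0.4, -0.0, -0.1]
opening: 0.189
finger_force: 15.0
```

```bash
python3 -m jog '[[[0,0,0.001,0,0,0],[0,0,0,0,0,0],[0,0,0,0,0,0]]]';python3 -m jog '[[[0,0,0.0007,0,0,0],[0,0,0,0,0,0],[0,0,0,0,0,0]]]'
```

```text
clock: 32.92
tool_pos: [0.5965, -0.1602, 0.07]
eef_rot: [1.0, -0.004, 0.0, 0.0]
contact_force: [-0.9, -0.7, -0.2]
opening: 0.193
finger_force: 15.0
clock: 33.3
tool_pos: [0.5967, -0.1602, 0.0695]
eef_rot: [1.0, -0.004, 0.0, 0.0]
contact_force: [-0.3, 0.3, 1.6]
opening: 0.19
finger_force: 15.0
```

```bash
python3 -m jog '[[[0,0,0.0004,0,0,0],[0,0,0,0,0,0],[0,0,0,0,0,0]]]'
```

```text
clock: 33.67
tool_pos: [0.597, -0.1603, 0.0694]
eef_rot: [1.0, -0.004, 0.0, 0.0]
contact_force: [-0.0, 0.2, 5.1]
opening: 0.194
finger_force: 15.0
```

```bash
python3 -m jog '[[[0,0,0,0,0,0],[0,0,0,0,0,0],[0,0,-0.01,0,0,0],[0,0,-0.02,0,0,0],[0,0,-0.03,0,0,0],[0,0,-0.03,0,0,0],[0,0,-0.03,0,0,0]]]' 0.04 && python3 -m jog '[[[-0.006,-0.02,0,0,0,0],[-0.009,-0.035,0,0,0,0],[-0.009,-0.035,0,0,0,0],[-0.009,-0.035,0,0,0,0],[-0.009,-0.035,0,0,0,0],[-0.009,-0.035,0,0,0,0],[-0.009,-0.035,0,0,0,0],[-0.009,-0.035,0,0,0,0],[-0.009,-0.033,0,0,0,0],[-0.007,-0.02,0,0,0,0],[-0.005,-0.01,0,0,0,0],[0,0,0,0,0,0]]]' && python3 -m jog '[[[0,0,0,0,0,0],[0,0,0,0,0,0],[0,0,0,0,0,0]]]'
python3 - <<'E'
from h import *
p=snapshot("side");t=snapshot("top")
cv2.imwrite("pics/c10.png",np.hstack([cv2.resize(t["frame"][130:260,340:470,::-1],(400,400)),cv2.resize(p["frame"][110:300,260:450,::-1],(400,400))]))
E
```

```text
clock: 34.55
tool_pos: [0.5964, -0.1602, 0.1904]
eef_rot: [1.0, -0.004, 0.0, 0.0]
contact_force: [-0.6, 0.2, -0.0]
opening: 0.453
finger_force: 0.0
clock: 36.05
tool_pos: [0.5082, 0.1691, 0.1885]
eef_rot: [1.0, -0.003, -0.001, 0.0]
contact_force: [0.4, -0.6, -0.8]
opening: 0.456
finger_force: 0.0
clock: 36.42
tool_pos: [0.5095, 0.1678, 0.1889]
eef_rot: [1.0, -0.005, 0.0, 0.0]
contact_force: [-0.2, 0.1, 0.0]
opening: 0.451
finger_force: 0.0
```

View pics/c10.png

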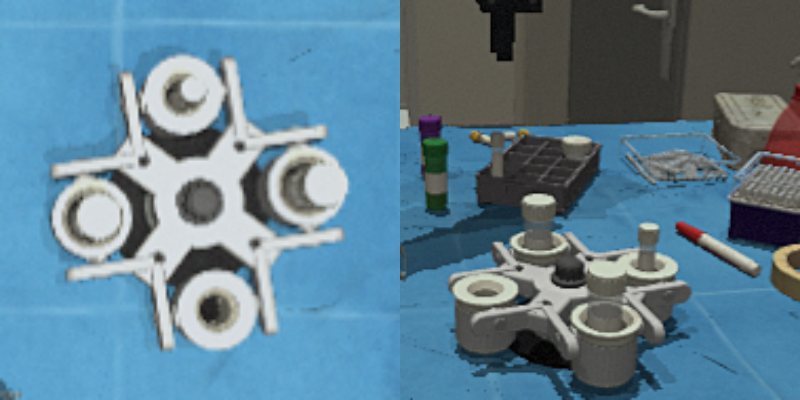

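Tube 1 stands in the far bucket (190,92 top crop; 648,245 side crop). Fetching the second tube.

```bash
python3 -m jog '[[[-0.005,0.005,0.01,0,0,0],[0,0,0.03,0,0,0],[0,0,0.03,0,0,0],[0,0,0.025,0,0,0],[0,0,0.015,0,0,0],[0,0,0.01,0,0,0],[0,0,0.004,0,0,0],[0,0,0,0,0,0],[0,0,0,0,0,0]]]' && python3 -m jog '[[[0,0,0,0,0,0],[0,0,0,0,0,0],[0,0,0,0,0,0],[0,0,0,0,0,0],[0,0,0,0,0,0]]]' 0.01 15 && python3 -m jog '[[[0,0,-0.01,0,0,0],[0,0,-0.02,0,0,0],[0,0,-0.03,0,0,0],[0,0,-0.03,0,0,0],[0,0,-0.035,0,0,0],[0,0,0,0,0,0],[0,0,0,0,0,0]]]'
```

```text
clock: 37.65
tool_pos: [0.5046, 0.1637, 0.0655]
eef_rot: [1.0, -0.004, 0.001, -0.0]
contact_force: [-0.0, -0.5, -0.6]
opening: 0.451
finger_force: 0.0
clock: 38.28
tool_pos: [0.5044, 0.1636, 0.0651]
eef_rot: [1.0, -0.004, 0.0, -0.0]
contact_force: [0.4, -0.2, 2.4]
opening: 0.19
finger_force: 15.0
clock: 39.15
tool_pos: [0.5036, 0.1634, 0.1896]
eef_rot: [1.0, -0.004, -0.0, 0.0]
contact_force: [-0.4, 0.4, -1.2]
opening: 0.193
finger_force: 15.0
```

```bash
python3 -m jog '[[[-0.005,0.02,0,0,0,0],[-0.006,0.038,0,0,0,0],[-0.006,0.038,0,0,0,0],[-0.006,0.038,0,0,0,0],[-0.006,0.038,0,0,0,0],[-0.006,0.038,0,0,0,0],[-0.006,0.038,0,0,0,0],[-0.006,0.038,0,0,0,0],[-0.006,0.033,0,0,0,0],[-0.003,0.02,0,0,0,0],[-0.002,0.01,0,0,0,0],[0,0,0,0,0,0]]]' && python3 -m jog '[[[0,0,0.02,0,0,0],[0,0,0.02,0,0,0],[0,0,0.015,0,0,0],[0,0,0.007,0,0,0],[0,0,0,0,0,0],[0,0,0,0,0,0],[0,0,0,0,0,0]]]'
```

```text
clock: 40.65
tool_pos: [0.4423, -0.1855, 0.1895]
eef_rot: [1.0, -0.005, -0.001, -0.0]
contact_force: [0.8, 0.2, -1.1]
opening: 0.193
finger_force: 15.0
clock: 41.52
tool_pos: [0.4436, -0.185, 0.1284]
eef_rot: [1.0, -0.004, 0.0, 0.0]
contact_force: [0.1, -0.7, -0.6]
opening: 0.194
finger_force: 15.0
```

```bash
python3 -m jog '[[[-0.0005,0.0005,0.004,0,0,0],[0,0,0,0,0,0],[0,0,0,0,0,0]]]'; python3 -c "
from h import *
over('c11.png',keys=['nb'],h=.057,r=.0075,x0=240,y0=140)"
```

```text
clock: 41.9
tool_pos: [0.4428, -0.1855, 0.1239]
eef_rot: [1.0, -0.004, -0.0, 0.0]
contact_force: [0.1, -0.3, -0.7]
opening: 0.196
finger_force: 15.0
[ 0.44281926 -0.18548358  0.12390955]
```

View pics/c11.png

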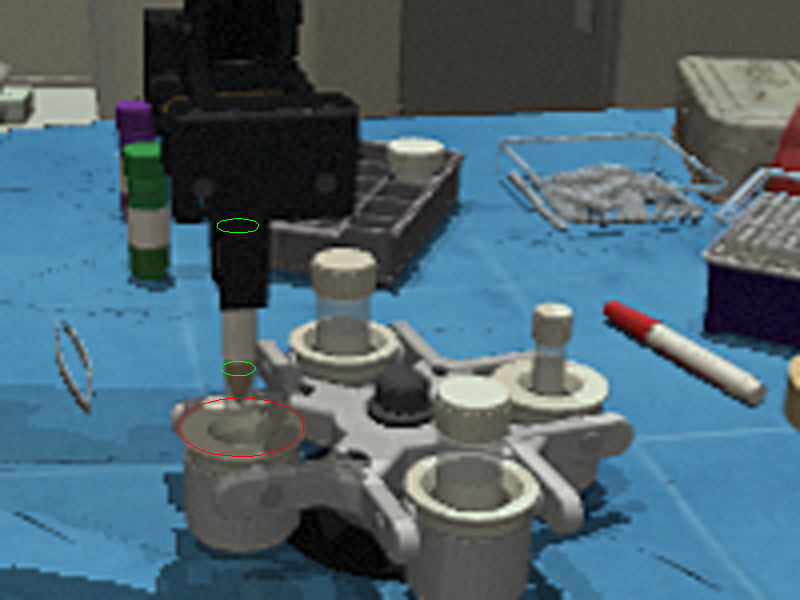

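The tube (239,350) lines up with the left bucket's axis (241,427). Lowering.

```bash
python3 -m jog '[[[0,0,0.008,0,0,0],[0,0,0.01,0,0,0],[0,0,0.01,0,0,0],[0,0,0.01,0,0,0],[0,0,0.006,0,0,0],[0,0,0.004,0,0,0],[0,0,0.002,0,0,0],[0,0,0.001,0,0,0],[0,0,0,0,0,0],[0,0,0,0,0,0]]]'; python3 -m jog '[[[0,0,0.0015,0,0,0],[0,0,0.001,0,0,0],[0,0,0,0,0,0],[0,0,0,0,0,0]]]';python3 -m jog '[[[0,0,0.0005,0,0,0],[0,0,0,0,0,0],[0,0,0,0,0,0]]]'
```

```text
clock: 43.2
tool_pos: [0.443, -0.1855, 0.0731]
eef_rot: [1.0, -0.004, 0.0, 0.0]
contact_force: [0.3, 0.7, 0.0]
opening: 0.192
finger_force: 15.0
clock: 43.7
tool_pos: [0.4428, -0.1855, 0.0704]
eef_rot: [1.0, -0.004, -0.0, 0.0]
contact_force: [0.1, 0.0, -0.6]
opening: 0.188
finger_force: 15.0
clock: 44.08
tool_pos: [0.4429, -0.1855, 0.07]
eef_rot: [1.0, -0.004, 0.0, 0.0]
contact_force: [0.5, 0.8, 1.8]
opening: 0.194
finger_force: 15.0
```

```bash
python3 -m jog '[[[0,0,0.0005,0,0,0],[0,0,0,0,0,0],[0,0,0,0,0,0]]]'
```

```text
clock: 44.45
tool_pos: [0.4433, -0.1856, 0.0699]
eef_rot: [1.0, -0.004, 0.001, 0.0]
contact_force: [-0.1, -0.0, 6.8]
opening: 0.192
finger_force: 15.0
```

```bash
python3 -m jog '[[[0,0,0,0,0,0],[0,0,0,0,0,0],[0,0,-0.01,0,0,0],[0,0,-0.02,0,0,0],[0,0,-0.03,0,0,0],[0,0,-0.03,0,0,0],[0,0,-0.04,0,0,0]]]' 0.04 && python3 -m jog '[[[0,-0.03,0,0,0,0],[0,-0.05,0,0,0,0],[0,-0.05,0,0,0,0],[0,-0.05,0,0,0,0],[0,-0.05,0,0,0,0],[0,-0.05,0,0,0,0],[0,-0.03,0,0,0,0],[0,0,0,0,0,0],[0,0,0,0,0,0]]]'
python3 - <<'E'
from h import *
p=snapshot("side");t=snapshot("top")
cv2.imwrite("pics/c12.png",np.hstack([cv2.resize(t["frame"][130:260,340:470,::-1],(400,400)),cv2.resize(p["frame"][130:300,260:430,::-1],(400,400))]))
E
```

```text
clock: 45.32
tool_pos: [0.4421, -0.1852, 0.2006]
eef_rot: [1.0, -0.004, -0.001, -0.0]
contact_force: [1.2, 0.1, 0.8]
opening: 0.454
finger_force: 0.0
clock: 46.45
tool_pos: [0.4451, 0.123, 0.1996]
eef_rot: [1.0, -0.005, -0.0, 0.001]
contact_force: [0.1, -0.7, -0.0]
opening: 0.454
finger_force: 0.0
```

View pics/c12.png

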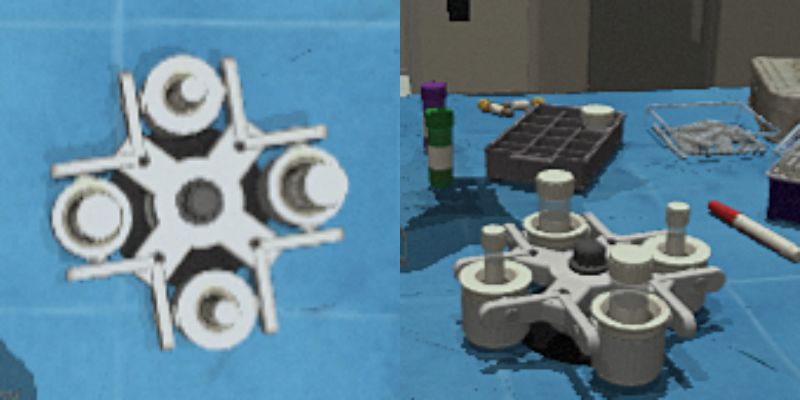

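All four samples stand upright in the right buckets: wide at (97,215) and (323,185), slim at (190,92) and (222,312) in the top crop. The pot is still in the rack at (598,115) in the side crop, and the gripper is clear. Handing in.

```bash
python3 -c "
from plant import *;print(finish_job())"
```

```text
the job is handed in; nothing more can be done
None
```

The job is handed in, with no verdict shown: both wide containers are in the opposite wide buckets and both slim tubes in the narrow ones, each set upright on its bucket's floor; the squat pot is still in the rack and the tweezers were not touched.

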